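# Brace a standing screw clamp and nip up the block

### The arm

A 6-joint arm with a two-finger parallel gripper is mounted at the origin on a cart in front of the work surface, level with it; the furniture and walls round the work are solid. World frame = base frame: x ahead of the robot, y to its left, z up, the work surface at z = 0. Lengths are in m, angles in degrees, forces in N, time in s.
With the tool pointing down it reaches from about 0.25 to 0.725 m from the base axis. Payload 9.7 kg.
Tool frame: the origin (TCP) lies at the very end of the fingers, on their centre line; the grasp point (between the pads) lies 19 mm behind it; x points along the fingers, y is the direction in which the jaws open and shut, and the axes are right-handed (so a half turn about x gives the same grasp; the last joint's range is limited). The gripper opens to 85 mm and grips with 20 to 120 N. Pads are 22 mm wide; open, the fingers measure 114 mm over their backs; the gripper's body (76 mm by 85 mm) begins 54 mm behind the grasp point. The pads swing forward as they close: fully open they stand 13 mm farther back than shut.
Start: joints at [-68.297, 4.979, 10.078, 95.1, 0, 90], TCP at [0.203, -0.511, 0.2] pointing down, gripper open.
Joint ranges: [-179.16, 179.16], [-48.56, 103.87], [-65.8, 70.77], [-126.05, 130.52], [-82.76, 87.17], [-180, 180]. Speed limits (degrees/s): [127.2, 127.2, 147.25, 180, 180, 180].

### API

Orientations are given as [roll, pitch, yaw] about the fixed x, y, z axes, in that order (R = Rz(yaw) Ry(pitch) Rx(roll)).
In Python, from workcell import get_obs, cams, bot gives the robot as it stands.
- The arm moves only by the tool apply_moves, never from a script. Its argument "rows" is a list that holds one entry, the list of rows, each a list of 7 numbers: the shift along the tool's x, y, z in mm, then the turn, a rotation vector about the tool's x, y, z in rad, then the opening, from 0 (shut) to 1 (fully open). A call has 1 to 20 rows; each row is the pose to reach, as a shift and turn from the pose measured when the call began, along the tool's axes at that moment; what a row does not reach only later rows make up. A row lasts 1/10 s, in which the tool goes at most 50 mm and 8.59 degrees, less where a joint would pass 70% of its speed; a pose out of reach is approached as far as the arm can. A call with a gripper value outside its range is refused whole. The fingers move at their own pace and stop on an object; "newtons" is the grip in N (left out, the last holds). Time passes only in rows, so rows that repeat a pose let the fingers close. It gives the time, the measured TCP pose, the force and the opening at its end, in the units of the state.
- get_obs(): the state, without advancing time (a new reading comes with each control period).
- cams.camera(name): name is "scene" or "top" or "wrist"; returns a dict with "pixels" (420x560x3 uint8, red, green, blue), "range_z" (420x560 float32, m along the optical axis (not along the pixel's ray), 0 where there is no reading), "fx", "fy", "cx", "cy" (pixels), "D" ([k1, k2, p1, p2, k3] as OpenCV has them; the pictures are not rectified), "eye" and "attitude" of the camera in the world. Camera axes: x right, y up, looking along -z (the intrinsics and any distortion apply to the point x, -y, -z); pixel columns grow to the right and rows downward; lengths in m; the calibration is good to about 2 mm. A picture is of the moment at which its call begins.
- bot.job_done(): hands the job in, once; it reports no verdict.
Trained networks look in a picture, given as the dict that the camera call returned (one of the last four; its "shot" number tells which), for a name from the list of things; names that differ only in an ending like _2 or _b are one class to them, and where a whole thing is asked for, a point or a joint stands for the part that bears it (a point fixed in the world has none). Each returns a list of dicts, best first, with "confidence" (0 to 1); they miss things now and then, are a little off and sometimes report something else, mostly with a low value. They report only what shows in the picture. A call takes as long as a camera call. They do not tell look-alikes from the thing itself.
- cams.find_in(label, picture): "at" ([x, y, z] in m, in world coordinates, good to about 4 mm: the middle of the surface that is visible of it).
The state is a dict: "time": time; "q": joint angles; "qd": joint speeds; "joint_efforts": joint torques, N m; "ee_pos": TCP position; "tcp_rot": TCP orientation; "wrist_force": force on the tool from outside, world axes, zero at the start; "torque": the same for the moment, N m; "opening": finger opening in m.
Only numpy, scipy, OpenCV 4.12 (cv2) and the standard library are available. Lean on these libraries where they do the work, as an engineer would, in place of code of your own. Each camera call takes 0.05 s, during which the arm holds its last target.

### The job

Pick up the green standing clamp by its post, with the wood block lying on its foot, and set it down on the bench inside the U of wooden battens, post at the open end and foot close up to the end batten. Then let go, take the red knob and turn it clockwise until the pad just touches the block, then add a quarter turn and leave it so. Keep the block on the clamp's foot and leave the other things alone.

Things in the scene. Friction and masses are not known exactly. Their poses are not given: they have to be found in the camera images.
- clamp: Loose green C-shaped standing clamp, 0.5 kg, 142 mm tall. Origin: centre of the foot's underside; z up. Foot 160 (x) x 90 (y) x 12 mm, 6 mm lips round the block. Post 36 (x) x 24 (y) mm at x -78 to -42, top z 120. Upper arm 24 mm wide, z 82 to 104, runs from the post to a 40 mm round boss with the vertical screw at x +15, y 0. Centre of mass with block near x -40. The stop keeps it from twisting.
- clamp_grip (a point): Point in the post of the clamp, 14 mm below its top (x -60, z 106 mm in the clamp's frame), where it is best picked up from above, the fingers either side of the 24 mm width (along the clamp's y). Axes as the clamp's.
- knob_grip (a point): Point on the screw axis in the red bar knob, 7 mm below its top, 135 mm above the clamp's underside. The bar is 64 mm long along this point's x, 16 mm wide along y, 26 mm tall (z 116 to 142 mm above the clamp's underside); white dot near its +x end. It turns with the knob and does not rise or sink.
- knob (a joint): Turn of the red knob, rad, growing clockwise from above, which lowers the pad 16 mm a turn. At 0 the pad's face is 57.5 mm above the clamp's underside; with the block on the foot (top at 47 mm) it touches at about 4.12. Starts at 1.0 to 2.6. Friction 0.06 N m, stays where left; a quarter turn past touch adds 0.03 N m.
- pad (a joint): Spring travel of the black clamp pad on the spindle's end, m: 0 until it touches, then growing as the screw is turned on (3 N/mm, about 4 mm for a quarter turn).
- pad_face (a point): Centre of the underside of the black pad, 30 mm across, on the screw axis.
- wood_block: Loose wooden block 74x100x35 mm, 0.12 kg, lying flat on the clamp's foot under the pad, its 100 mm length (its own y) along the clamp's x. Origin: centre of its underside.
- stop_home (a point): Fixed bench stop, a U of wooden battens 22 mm wide, 18 high. Point: on the bench, where the centre of the clamp's foot belongs. Side battens: inner faces at y = +-50 mm, x -66 to +84; end batten: inner face at x = +84; open towards -x. The clamp goes in with its x along this x (post at the open end): 5 mm play each side, 4 mm in front.
- tin_dark: Bystander, to be left alone: plain dark grey tin, 75 mm across, 101 tall. Origin: centre of its underside.
- toe_form: Bystander, to be left alone: tan foam foot form, 96x77x52 mm. Origin: centre of its underside.
- cast_small: Bystander, to be left alone: cream plaster socket shell, 71 mm across, 101 tall. Origin: centre of its underside.
- cup_plaster: Bystander, to be left alone: dark plaster cup, 79 mm across, 62 tall. Origin: centre of its underside.
- tape_roll: Bystander, to be left alone: roll of tan tape lying flat, 84 mm across, 24 tall. Origin: centre of its underside.
Mind the look-alikes: they are no part of the job. What is shaped like the wood_block but yellow is not meant.

How it is judged (in metres and radians):
On the way, in this order (a step that is already met when the one before it is completed fails the run):
1. the clamp stands in the stop, let go, with the block on its foot and the pad not yet touching (x of clamp in the frame of stop_home between -0.018 and 0.008 m and y of clamp in the frame of stop_home between -0.01 and 0.01 m and angle between the x axis of clamp and the x axis of stop_home, either way round below 0.15 rad and height (world z) of clamp below 0.005 m and angle between clamp's own z axis and vertical below 0.06 rad and horizontal distance between wood_block and pad_face below 0.022 m and angle between wood_block's own z axis and vertical below 0.12 rad and contact force between the fingers and clamp below 0.5 N and value of joint knob below 3.92 rad), for 0.2 s.
2. standing in the stop, the pad has come down and touched the block (x of clamp in the frame of stop_home between -0.018 and 0.008 m and y of clamp in the frame of stop_home between -0.01 and 0.01 m and angle between the x axis of clamp and the x axis of stop_home, either way round below 0.15 rad and height (world z) of clamp below 0.005 m and angle between clamp's own z axis and vertical below 0.06 rad and horizontal distance between wood_block and pad_face below 0.022 m and angle between wood_block's own z axis and vertical below 0.12 rad and value of joint pad above 0.0004 m), for 0.05 s.
At the end, for the whole second after the job is handed in: The clamp stands flat in the stop, its foot between the side battens and within 2 cm of the end batten, the block flat on its foot under the pad, and the knob a quarter turn past touch (60 to 120 degrees past), the pad pressing on the block; all released and at rest (x of clamp in the frame of stop_home between -0.018 and 0.008 m and y of clamp in the frame of stop_home between -0.01 and 0.01 m and angle between the x axis of clamp and the x axis of stop_home, either way round below 0.15 rad and height (world z) of clamp below 0.005 m and angle between clamp's own z axis and vertical below 0.06 rad and horizontal distance between wood_block and pad_face below 0.022 m and angle between wood_block's own z axis and vertical below 0.12 rad and value of joint knob between 5.17 and 6.22 rad and value of joint pad above 0.0015 m and contact force between pad and wood_block above 3 N and linear speed of clamp below 0.01 m/s and velocity of joint knob between -0.05 and 0.05 rad/s).
It fails at once if a bystander (tin, foot form, plaster shell, cup or tape) is shifted by more than 3 cm (distance of any of tin_dark, toe_form, cast_small, cup_plaster, tape_roll from where it was at the start of the episode above 0.03 m).
It fails at once if the block tips over or falls off the clamp's foot (angle between wood_block's own z axis and vertical above 0.6 rad or horizontal distance between wood_block and pad_face above 0.05 m).
It also fails if it takes over 72 s, if anything falls off the work surface, if the arm or the gripper's body presses on something with over 40 N, if the wrist force passes 120 N, or if a joint passes its speed limit or range.

## Working session

There is one attempt and no reset: what is moved stays moved. The work goes in short steps, Python scripts to look and compute and a tool call to move; the robot and the scene stay as the last step left them, time stands still between calls to the robot, and variables do not carry over. Pictures are saved under pics/ and viewed, and the job is handed in when it is done.

Besides the shell and the picture viewer there is one more tool, called after ">>>" as name(argument=value, ...), one argument or row to a line, values as JSON. apply_moves: Moves the arm, as the interface text tells. Its arguments: {"type":"object","properties":{"rows":{"type":"array"},"newtons":{"type":"number"}},"required":["rows"]}

```bash
ls; mkdir -p pics
python3 - <<'E'
from workcell import get_obs, cams, bot
import cv2
print(get_obs())
for n in ["scene","top","wrist"]:
    p=cams.camera(n); cv2.imwrite(f"pics/a_{n}.png",cv2.cvtColor(p["pixels"],cv2.COLOR_RGB2BGR))
    print(n,p["eye"],p["attitude"],p["fx"],p["fy"],p["cx"],p["cy"],p["D"],p["shot"])
    for l in ["clamp","knob_grip","wood_block"]:
        print(l,cams.find_in(l,p))
E
```

```text
pics
{'time': 0.0, 'q': array([-6.82963579e+01,  5.01040631e+00,  1.00338939e+01,  9.51017915e+01,
        2.21415286e-03,  9.00011018e+01]), 'qd': array([ 0.06558696,  0.00751321, -0.05823806, -0.06794589, -0.02770973,
        0.05552675]), 'joint_efforts': array([-4.85359778e-04, -5.20391929e+01,  4.64796388e+01,  1.64194970e-02,
       -1.49154562e-05, -1.67100279e-05]), 'ee_pos': array([ 0.20329623, -0.51073333,  0.19948476]), 'tcp_rot': array([-91.6185847 ,  89.92166482, 110.08395409]), 'wrist_force': array([-0.29033451, -0.15785204, -0.12891938]), 'torque': array([-0.00263173, -0.02136522, -0.01737755]), 'opening': 0.08549866228388067}
scene [-0.01167063  1.15381501  0.85205014] [  59.96576304   -0.47116423 -151.34422716] 452.51587019814315 452.51587019814315 273.78026914815297 207.3895140126106 [-0.06133028  0.          0.          0.          0.        ] 1
clamp [{'at': [0.4929, -0.1554, 0.0562], 'confidence': 0.92}]
knob_grip [{'at': [0.5386, -0.1457, 0.1379], 'confidence': 0.53}]
wood_block [{'at': [0.5447, -0.1385, 0.0399], 'confidence': 0.73}, {'at': [0.563, -0.3057, 0.0372], 'confidence': 0.58}]
top [ 0.3600366  -0.02681894  1.48785854] [  9.32014505   1.32037258 -90.13122118] 516.9611297040909 516.9611297040909 279.1688763726672 201.70424202539652 [-0.10259785  0.          0.          0.          0.        ] 2
clamp [{'at': [0.5114, -0.1613, 0.0188], 'confidence': 0.74}]
knob_grip [{'at': [0.5411, -0.1622, 0.1387], 'confidence': 0.51}]
wood_block [{'at': [0.5677, -0.1449, 0.0448], 'confidence': 0.77}, {'at': [0.5618, -0.2993, 0.0327], 'confidence': 0.68}]
wrist [ 0.27927679 -0.48041092  0.37376559] [-1.86109448e+01  5.88217420e-02 -6.83098048e+01] 310.3666716165666 310.3666716165666 278.88569478451234 211.19272705965557 [-0.04132796  0.          0.          0.          0.        ] 3
clamp []
knob_grip []
wood_block []
```

View pics/a_scene.png

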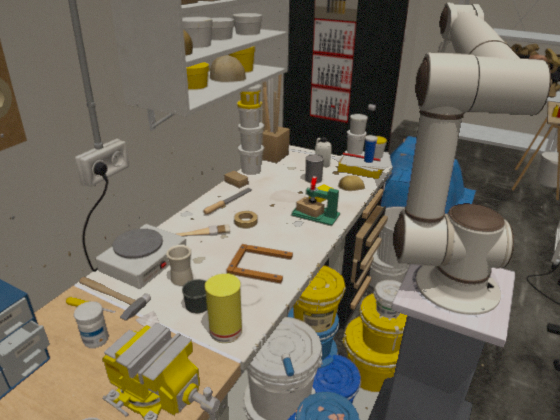

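View pics/a_top.png

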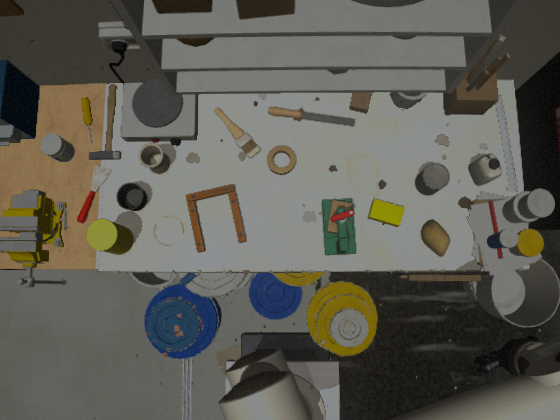

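The scene picture shows the clamp at about (318,205) with its U-stop at (258,262). In the top picture the clamp is at (338,226) with its post towards the robot, the U is at (217,215) and opens towards the robot, and the yellow look-alike is at (387,211).

```bash
cat > h.py <<'E'
import numpy as np, cv2
from scipy.spatial.transform import Rotation as Ro
from workcell import get_obs, cams, bot
def K(p): return np.array([[p["fx"],0,p["cx"]],[0,p["fy"],p["cy"]],[0,0,1]])
def Rc(p): return Ro.from_euler('xyz',p["attitude"],degrees=True).as_matrix()
def rays(p,uv):
    n=cv2.undistortPoints(np.asarray(uv,float).reshape(-1,1,2),K(p),np.array(p["D"])).reshape(-1,2)
    return np.c_[n[:,0],-n[:,1],-np.ones(len(n))]
def cloud(p):
    h,w=p["range_z"].shape
    u,v=np.meshgrid(np.arange(w),np.arange(h))
    r=rays(p,np.c_[u.ravel(),v.ravel()])*p["range_z"].reshape(-1,1)
    P=r@Rc(p).T+np.array(p["eye"]); P[p["range_z"].ravel()<=0]=np.nan
    return P.reshape(h,w,3)
def onplane(p,uv,z):
    d=rays(p,uv)@Rc(p).T; e=np.array(p["eye"])
    return e+d*((z-e[2])/d[:,2])[:,None]
def project(p,X):
    c=(np.asarray(X,float)-np.array(p["eye"]))@Rc(p)
    c=c*[1,-1,-1]
    return cv2.projectPoints(c,np.zeros(3),np.zeros(3),K(p),np.array(p["D"]))[0].reshape(-1,2)
def save(p,name,crop=None,k=1):
    im=cv2.cvtColor(p["pixels"],cv2.COLOR_RGB2BGR)
    if crop: u0,v0,u1,v1=crop; im=im[v0:v1,u0:u1]
    if k!=1: im=cv2.resize(im,None,fx=k,fy=k,interpolation=cv2.INTER_CUBIC)
    cv2.imwrite("pics/"+name,im)
E
python3 - <<'E'
from h import *
for n,crop in [("top",(170,160,420,270)),("scene",(210,160,380,290))]:
    p=cams.camera(n); save(p,f"b_{n}.png",crop,3 if n=="top" else 4)
    C=cloud(p); np.savez(f"{n}.npz",C=C,im=p["pixels"])
    hsv=cv2.cvtColor(p["pixels"],cv2.COLOR_RGB2HSV)
    H,S,V=hsv[...,0],hsv[...,1],hsv[...,2]
    for nm,m in [("green",(H>50)&(H<90)&(S>90)&(V>40)),("brownU",(H<18)&(S>120)&(V>60)),("red",((H<5)|(H>174))&(S>170))]:
        P=C[m]; P=P[np.isfinite(P[:,0])]
        P=P[(P[:,0]>.25)&(P[:,0]<.7)&(P[:,1]>-.35)&(P[:,1]<.4)&(P[:,2]<.17)&(P[:,2]>-.01)]
        print(n,nm,len(P),P.min(0),P.max(0),P.mean(0))
        for a,b in [(0.005,.02),(.07,.11),(.11,.15)]:
            Q=P[(P[:,2]>a)&(P[:,2]<b)]
            if len(Q)>4: 
                r=cv2.minAreaRect((Q[:,:2]*1000).astype(np.float32)); print(a,b,len(Q),r,np.median(Q[:,2]))
E
```

```text
top green 896 [ 0.45025422 -0.20968245  0.00118644] [ 0.60837937 -0.117149    0.126697  ] [ 0.50750527 -0.15927185  0.03925785]
0.005 0.02 614 ((529.1063232421875, -163.4411163330078), (155.6851043701172, 86.33687591552734), 2.589036703109741) 0.012387091927477445
0.07 0.11 136 ((513.8131103515625, -164.75413513183594), (26.831144332885742, 106.416748046875), 89.87566375732422) 0.1041523185964146
0.11 0.15 105 ((479.86138916015625, -165.12991333007812), (51.37144088745117, 20.542604446411133), 0.30955955386161804) 0.1203742128895744
top brownU 1119 [ 0.45979471 -0.19086798  0.00826814] [0.65237055 0.2781123  0.15075929] [0.56816892 0.15288355 0.03312658]
0.005 0.02 671 ((556.86767578125, 191.17755126953125), (170.06646728515625, 142.37535095214844), 13.040032386779785) 0.01724456383707018
0.11 0.15 131 ((545.0990600585938, -161.94924926757812), (16.298168182373047, 61.58992004394531), 17.93440055847168) 0.14097525764164698
top red 108 [ 0.53007205 -0.19086798  0.13209099] [ 0.55776239 -0.13220228  0.15007199] [ 0.54347338 -0.15845568  0.14145385]
0.11 0.15 107 ((544.8516235351562, -1
[... 603 characters left out ...]
712733268737793) 0.11838625819113241
scene brownU 902 [ 0.45714934 -0.18949443  0.00516987] [0.68853002 0.28110965 0.1468619 ] [0.55828052 0.16605273 0.02543597]
0.005 0.02 612 ((570.8287963867188, 123.73873138427734), (170.29116821289062, 291.7357177734375), 13.903554916381836) 0.017149909579073308
0.11 0.15 54 ((541.9370727539062, -157.36904907226562), (16.496917724609375, 62.29085159301758), 18.39528465270996) 0.14010380606022965
scene red 48 [ 0.52843605 -0.18949443  0.12091522] [ 0.55530506 -0.12814549  0.1468619 ] [ 0.53806214 -0.15101627  0.13858363]
0.11 0.15 48 ((541.9778442382812, -157.49166870117188), (16.496917724609375, 62.032405853271484), 18.39528465270996) 0.14021416481577015
```

View pics/b_top.png

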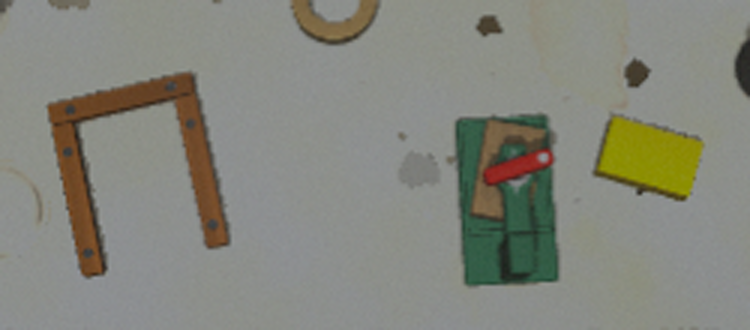

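View pics/b_scene.png

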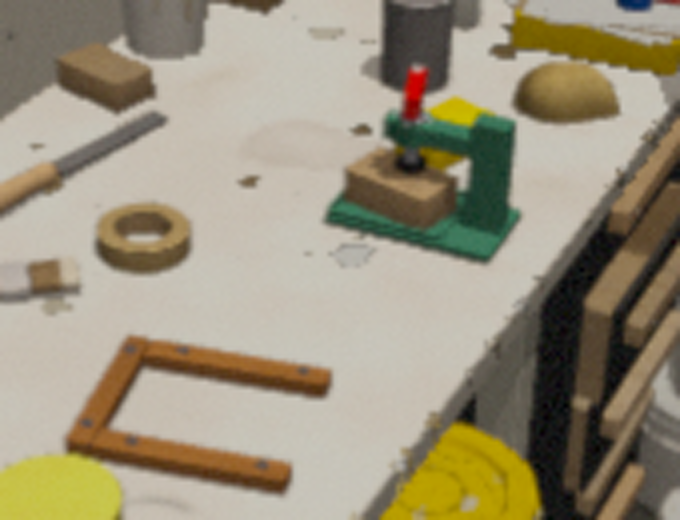

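```bash
cat >> h.py <<'E'
def tool():
    o=get_obs(); return np.array(o["ee_pos"]),Ro.from_euler('xyz',o["tcp_rot"],degrees=True)
def Rdown(yaw_y):
    """tool x down, tool y at world yaw (deg)"""
    a=np.radians(yaw_y); x=np.array([0,0,-1.]); y=np.array([np.cos(a),np.sin(a),0]); z=np.cross(x,y)
    return Ro.from_matrix(np.c_[x,y,z])
def move(pos,yaw_y):
    p,R=tool(); d=R.inv().apply(np.array(pos)-p)*1000
    rv=(R.inv()*Rdown(yaw_y)).as_rotvec()
    return np.round(d,1),np.round(rv,4),np.degrees(np.linalg.norm(rv))
E
python3 - <<'E'
from h import *
p,R=tool(); M=R.as_matrix(); print(np.round(M,3)); print("y yaw",np.degrees(np.arctan2(M[1,1],M[0,1])))
c=cams.camera("wrist"); print("cam in tool",R.inv().apply(np.array(c["eye"])-p), "viewdir in tool",R.inv().apply(-Rc(c)[:,2]), "cam up", R.inv().apply(Rc(c)[:,1]))
for y in (92.7,-87.3): print(y,move([.465,-.165,.26],y))
E
```

```text
[[ 0.     0.37  -0.929]
 [ 0.    -0.929 -0.37 ]
 [-1.     0.    -0.   ]]
y yaw -68.29916617052453
cam in tool [-0.17368743 -0.00036513 -0.08182679] viewdir in tool [ 9.47702798e-01 -8.20298538e-04  3.19153152e-01] cam up [ 3.19153196e-01 -8.04465566e-05 -9.47703135e-01]
92.7 (array([ -59.8, -224.7, -371. ]), array([-2.8099, -0.    ,  0.    ]), np.float64(160.99752050272113))
-87.3 (array([ -59.8, -224.7, -371. ]), array([0.3317, 0.    , 0.    ]), np.float64(19.002479543578897))
```

>>> apply_moves(
  rows=[
    [[-40,0,0,0.05,0,0,1],[-60,-40,-66,0.15,0,0,1],[-60,-80,-132,0.2,0,0,1],[-60,-120,-198,0.33,0,0,1],[-60,-160,-264,0.33,0,0,1],[-60,-200,-330,0.33,0,0,1],[-60,-225,-371,0.33,0,0,1],[-60,-225,-371,0.33,0,0,1],[-60,-225,-371,0.33,0,0,1],[-60,-225,-371,0.33,0,0,1]],
  ],
)

```text
time: 1.75
ee_pos: [0.4661, -0.1623, 0.2603]
tcp_rot: [-175.2, 90.0, 7.7]
wrist_force: [1.4, -0.3, -0.4]
opening: 0.0856
```

Run:
```python
from h import *
o=get_obs(); print(o["time"],o["q"],o["ee_pos"],o["tcp_rot"])
p=cams.camera("wrist"); save(p,"c_wrist.png")
print([cams.find_in(l,p) for l in ["clamp","clamp_grip","knob_grip","wood_block"]])
C=cloud(p); np.savez("wrist1.npz",C=C,im=p["pixels"])
hsv=cv2.cvtColor(p["pixels"],cv2.COLOR_RGB2HSV); H,S,V=[hsv[...,i] for i in range(3)]
g=(H>50)&(H<90)&(S>90)&(V>40); r=((H<5)|(H>174))&(S>170)
for nm,m,a,b in [("foot",g,.004,.02),("arm",g,.095,.11),("post",g,.114,.128),("knob",r,.13,.15)]:
    Q=C[m]; Q=Q[(Q[:,2]>a)&(Q[:,2]<b)]
    if len(Q)>5: print(nm,len(Q),cv2.minAreaRect((Q[:,:2]*1000).astype(np.float32)),np.median(Q[:,2]))
```

```text
1.75 [-1.92044782e+01 -1.00134677e+00  1.07132712e+01  1.01685845e+02
  1.45979517e-02  1.57921327e+02] [ 0.46611442 -0.16227378  0.26031964] [-175.17807062   89.96773535    7.69612757]
[[{'at': [0.5222, -0.1633, 0.0209], 'confidence': 0.58}], [{'at': [0.519, -0.1637, 0.0167], 'confidence': 0.57}], [{'at': [0.5409, -0.1633, 0.1398], 'confidence': 0.57}, {'at': [0.4977, -0.4273, 0.0378], 'confidence': 0.45}], [{'at': [0.5811, -0.1624, 0.0444], 'confidence': 0.96}, {'at': [0.5681, -0.293, 0.0374], 'confidence': 0.72}]]
foot 3113 ((528.2767333984375, -163.49264526367188), (155.6960906982422, 85.87498474121094), 2.477942705154419) 0.012341646872230327
arm 1208 ((524.5829467773438, -164.8785400390625), (86.66214752197266, 32.742881774902344), 6.979389190673828) 0.10381539846539478
post 658 ((469.7182922363281, -165.99900817871094), (32.52232360839844, 22.984031677246094), 3.5516583919525146) 0.11989058603232525
knob 958 ((543.10400390625, -162.75830078125), (14.838394165039062, 61.221221923828125), 17.827075958251953) 0.141370020982807
```

View pics/c_wrist.png

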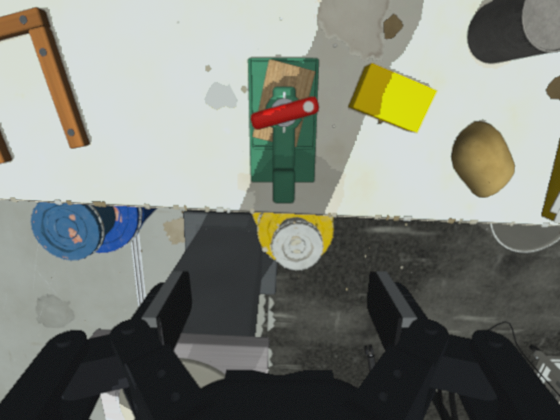

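Run:
```python
from h import *
print(move([.469,-.166,.25],92.7))
```

```text
(array([10.2,  1.3, -4.2]), array([-3.1393e+00,  3.0000e-04,  4.0000e-04]), np.float64(179.87107224049333))
```

>>> apply_moves(
  rows=[
    [[0,0,0,-0.14,0,0,1],[0,0,0,-0.29,0,0,1],[0,0,0,-0.44,0,0,1],[0,0,0,-0.59,0,0,1],[0,0,0,-0.74,0,0,1],[0,0,0,-0.89,0,0,1],[0,0,0,-1.04,0,0,1],[0,0,0,-1.19,0,0,1],[0,0,0,-1.34,0,0,1],[0,0,0,-1.49,0,0,1],[0,0,0,-1.64,0,0,1],[0,0,0,-1.79,0,0,1],[0,0,0,-1.94,0,0,1],[0,0,0,-2.09,0,0,1],[0,0,0,-2.24,0,0,1],[0,0,0,-2.39,0,0,1],[0,0,0,-2.54,0,0,1],[0,0,0,-2.69,0,0,1],[0,0,0,-2.84,0,0,1],[0,0,0,-2.84,0,0,1]],
  ],
)

```text
time: 4.0
ee_pos: [0.464, -0.1662, 0.2604]
tcp_rot: [-72.3, 90.0, -86.8]
wrist_force: [0.3, 0.3, -0.8]
opening: 0.0851
```

Run:
```python
from h import *
print(get_obs()["q"],move([.469,-.166,.15],92.7))
```

```text
[-1.96838556e+01 -1.07347230e+00  1.06564186e+01  1.01717979e+02
 -2.81617089e-02 -5.24100873e+00] (array([110.4,   1.5,   4.8]), array([-2.992e-01,  1.000e-04,  5.000e-04]), np.float64(17.142876813940706))
```

>>> apply_moves(
  rows=[
    [[0,1.5,4.8,-0.14,0,0,1],[20,1.5,4.8,-0.28,0,0,1],[60,1.5,4.8,-0.299,0,0,1],[100,1.5,4.8,-0.299,0,0,1],[110,1.5,4.8,-0.299,0,0,1],[110,1.5,4.8,-0.299,0,0,1],[110,1.5,4.8,-0.299,0,0,1]],
  ],
)

```text
time: 4.7
ee_pos: [0.4695, -0.1665, 0.1525]
tcp_rot: [-34.3, 89.9, -31.7]
wrist_force: [-0.0, -0.7, 0.2]
opening: 0.0855
```

```bash
cat >> h.py <<'E'
def masks(p):
    hsv=cv2.cvtColor(p["pixels"],cv2.COLOR_RGB2HSV); H,S,V=[hsv[...,i] for i in range(3)]
    return (H>50)&(H<90)&(S>90)&(V>40), ((H<5)|(H>174))&(S>170), (H<18)&(S>120)&(V>60)
def clampfit(p):
    C=cloud(p); g,r,b=masks(p)
    for nm,m,lo,hi in [("foot",g,.004,.02),("arm",g,.095,.11),("post",g,.114,.128),("knob",r,.13,.15)]:
        Q=C[m]; Q=Q[(Q[:,2]>lo)&(Q[:,2]<hi)&(Q[:,0]>.3)&(Q[:,0]<.7)]
        if len(Q)>5: print(nm,len(Q),np.round(np.hstack(cv2.minAreaRect((Q[:,:2]*1000).astype(np.float32))),1),np.round(np.median(Q[:,2]),4))
E
python3 - <<'E'
from h import *
o=get_obs(); print(o["time"],o["q"],o["ee_pos"])
p=cams.camera("wrist"); save(p,"d_wrist.png"); clampfit(p)
print(move([.469,-.166,.085],92.7))
E
```

```text
4.7 [-1.95099658e+01 -2.99182657e+00 -3.29850828e+00  8.95600982e+01
 -2.88756555e-02 -2.20724338e+01] [ 0.46947568 -0.16651097  0.15245125]
foot 4450 [ 525.8 -163.5  154.8   86.7    2.7] 0.0121
arm 1501 [ 499.3 -167.7   98.3   36.5    7.5] 0.1038
post 1480 [ 467.4 -166.6   34.9   23.8    1.8] 0.1197
knob 1805 [ 540.6 -162.9   14.5   61.3   16.5] 0.1403
(array([67.8,  0.7, -1. ]), array([-0.0018,  0.0028,  0.0016]), np.float64(0.21424346076921538))
```

View pics/d_wrist.png

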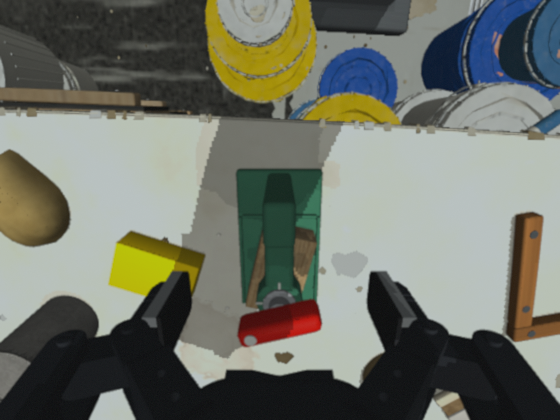

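Run:
```python
from h import *
p=cams.camera("wrist"); print(p["eye"],p["attitude"],get_obs()["ee_pos"],get_obs()["tcp_rot"])
_,R=tool(); print(R.as_matrix().round(3), Rc(p).round(3))
print(project(p,[[.469,-.166,.12],[.469,-.166,.152],[.5434,-.163,.142],[.469,-.166+.043,.152],[.469,-.166-.043,.165]]))
C=cloud(p); g,r,b=masks(p); m=g&(C[...,2]>.114)&(C[...,2]<.128); v,u=np.nonzero(m); print(u.min(),u.max(),v.min(),v.max())
```

```text
[ 0.38701944 -0.16970778  0.32624633] [-1.87210904e+01  5.51225859e-02  9.25813300e+01] [ 0.46995042 -0.16646304  0.15273935] [-29.91874391  89.80329031 -27.30092945]
[[ 0.003 -0.046  0.999]
 [-0.002  0.999  0.046]
 [-1.    -0.002  0.003]] [[-0.045 -0.946 -0.321]
 [ 0.999 -0.043 -0.014]
 [-0.001 -0.321  0.947]]
[[279.18002061 227.32770086]
 [279.17658488 246.52371043]
 [278.65964    333.45147987]
 [348.44356812 249.31876043]
 [204.70700506 253.00875402]]
262 295 200 247
```

>>> apply_moves(
  rows=[
    [[40,0.3,-1.5,0,0,0,1],[66,0.3,-1.5,0,0,0,1],[68,0.3,-1.5,0,0,0,1],[68,0.3,-1.5,0,0,0,1],[68,0.3,-1.5,0,0,0,0.5],[68,0.3,-1.5,0,0,0,0.2],[68,0.3,-1.5,0,0,0,0],[68,0.3,-1.5,0,0,0,0],[68,0.3,-1.5,0,0,0,0],[68,0.3,-1.5,0,0,0,0],[68,0.3,-1.5,0,0,0,0],[68,0.3,-1.5,0,0,0,0]],
  ],
  newtons=80,
)

```text
time: 6.0
ee_pos: [0.4689, -0.1667, 0.0856]
tcp_rot: [-34.7, 89.7, -32.1]
wrist_force: [-1.4, -1.7, 5.4]
opening: 0.0206
```

Run:
```python
from h import *
o=get_obs(); print(o["time"],o["q"],o["ee_pos"],o["opening"],o["wrist_force"],o["torque"])
p=cams.camera("wrist"); save(p,"e_wrist.png"); clampfit(p)
p=cams.camera("scene"); save(p,"e_scene.png",(210,130,400,290),4)
p=cams.camera("top")
C=cloud(p); g,r,b=masks(p)
m=b&(C[...,2]>.008)&(C[...,2]<.025)&(C[...,1]>.05)&(C[...,1]<.3)&(C[...,0]<.66)&(C[...,0]>.42)
print("U",m.sum(),cv2.minAreaRect((C[m][:,:2]*1000).astype(np.float32)))
```

```text
6.0 [-1.95356060e+01 -3.20172373e+00 -1.08717189e+01  8.20572939e+01
 -6.06970114e-02 -2.21449805e+01] [ 0.4689418  -0.16674435  0.08558389] 0.020560870018556183 [-1.43359477 -1.68066557  5.44690154] [-0.39289403  0.28135846  0.03572226]
foot 5007 [ 526.2 -163.8  156.7   87.     2.5] 0.012
arm 2600 [ 498.4 -168.4   97.3   37.5    7.4] 0.1037
post 2605 [ 466.6 -167.9   39.4   38.8   54.1] 0.1196
U 961 ((556.5725708007812, 191.63388061523438), (170.79403686523438, 143.10763549804688), 12.929402351379395)
```

View pics/e_scene.png

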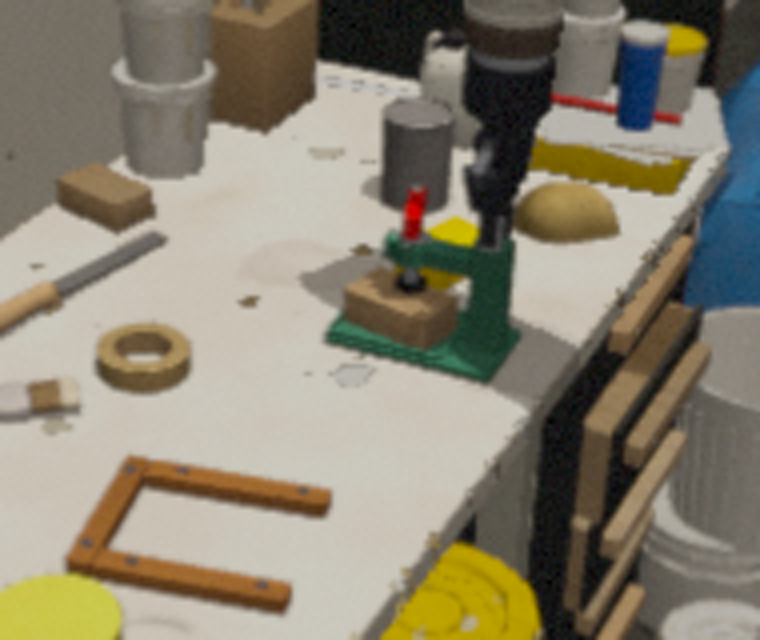

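>>> apply_moves(
  rows=[
    [[-2,0,0,0,0,0,0],[-6,0,0,0,0,0,0],[-12,0,0,0,0,0,0],[-20,0,0,0,0,0,0],[-30,0,0,0,0,0,0],[-40,0,0,0,0,0,0],[-50,0,0,0,0,0,0],[-57,0,0,0,0,0,0],[-60,0,0,0,0,0,0],[-60,0,0,0,0,0,0],[-60,0,0,0,0,0,0]],
  ],
  newtons=80,
)

```text
time: 7.25
ee_pos: [0.4686, -0.1666, 0.1452]
tcp_rot: [-36.0, 89.7, -33.4]
wrist_force: [-0.2, 0.6, -8.3]
opening: 0.0202
```

Run:
```python
from h import *
o=get_obs(); print(o["time"],o["q"],o["ee_pos"],o["opening"],o["wrist_force"],o["torque"])
p=cams.camera("wrist"); save(p,"f_wrist.png")
C=cloud(p); g,r,b=masks(p)
Q=C[g&(C[...,2]<.09)&(C[...,2]>.05)]; A=np.c_[Q[:,:2],np.ones(len(Q))]; 
s=np.abs(Q[:,2]-np.median(Q[:,2]))<.01; print("foot plane",np.linalg.lstsq(A[s],Q[s,2],rcond=None)[0],np.median(Q[:,2]), cv2.minAreaRect((Q[s][:,:2]*1000).astype(np.float32)))
m=b&(C[...,2]>.008)&(C[...,2]<.025)&(C[...,1]>.05)&(C[...,1]<.3)&(C[...,0]<.66)&(C[...,0]>.42)
print("U",m.sum(),C[m].min(0),C[m].max(0))
p=cams.camera("scene"); save(p,"f_scene.png",(210,130,400,290),4)
print(move([.4752,.173,.1456],102.9))
```

```text
7.25 [-1.95306426e+01 -3.28298474e+00 -4.37213285e+00  8.86657191e+01
 -6.06731510e-02 -2.21368337e+01] [ 0.46857875 -0.16656969  0.14524704] 0.02016953450751927 [-0.19381105  0.60233632 -8.25861468] [-0.01962067  0.32909538  0.04498134]
foot plane [-0.02718789  0.00078892  0.0843582 ] 0.07140678283808158 ((482.7461242675781, -165.52386474609375), (84.17108917236328, 86.99286651611328), 2.810209035873413)
U 2571 [0.48336805 0.10156125 0.00809616] [0.65098946 0.19233487 0.02072717]
(array([ -1.3, 338.9,  22.2]), array([-0.1796,  0.003 ,  0.0028]), np.float64(10.294376907746104))
```

View pics/f_scene.png

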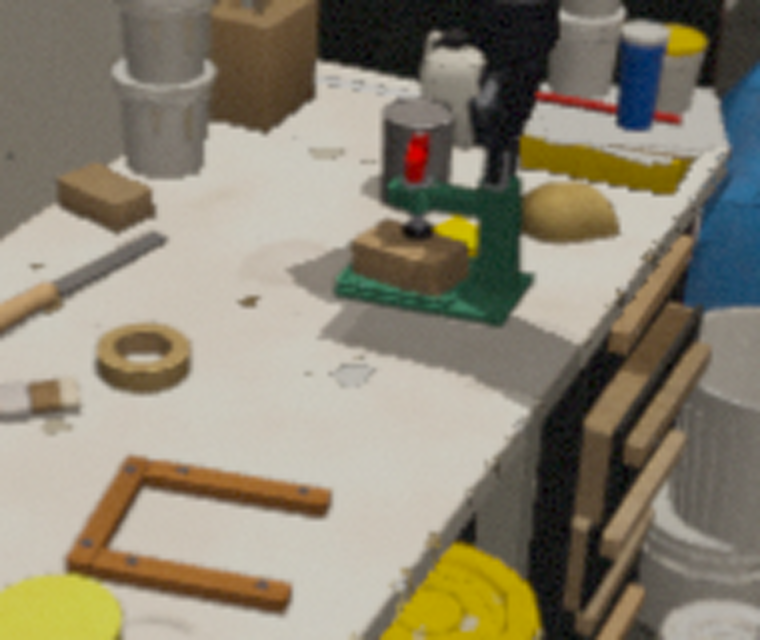

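View pics/f_wrist.png

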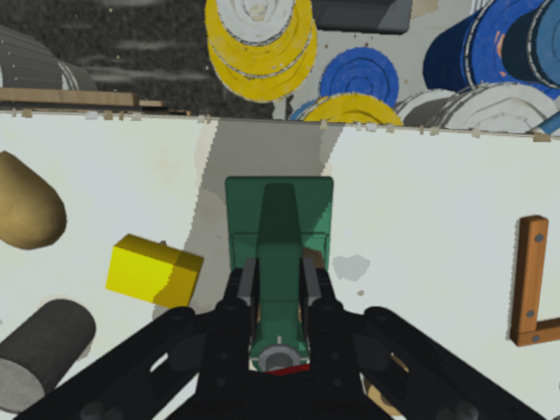

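>>> apply_moves(
  rows=[
    [[0,5,0,0,0,0,0],[0,15,1,0,0,0,0],[0,30,2,-0.02,0,0,0],[0,50,3,-0.03,0,0,0],[0,75,5,-0.05,0,0,0],[0,100,7,-0.06,0,0,0],[0,128,8,-0.07,0,0,0],[0,156,10,-0.08,0,0,0],[0,184,12,-0.1,0,0,0],[0,212,14,-0.12,0,0,0],[0,240,16,-0.13,0,0,0],[0,265,18,-0.15,0,0,0],[0,288,19,-0.16,0,0,0],[0,307,20,-0.17,0,0,0],[0,322,21,-0.18,0,0,0],[0,333,22,-0.18,0,0,0],[0,339,22,-0.18,0,0,0],[0,339,22,-0.18,0,0,0],[0,339,22,-0.18,0,0,0]],
  ],
  newtons=80,
)

```text
time: 9.25
ee_pos: [0.4749, 0.1727, 0.1443]
tcp_rot: [-53.4, 89.8, -40.5]
wrist_force: [-1.1, -0.4, -7.9]
opening: 0.0201
```

Run:
```python
from h import *
o=get_obs(); print(o["time"],o["q"],o["ee_pos"],o["opening"],o["wrist_force"])
p=cams.camera("wrist"); save(p,"g_wrist.png")
C=cloud(p); g,r,b=masks(p)
Q=C[g&(C[...,2]<.09)&(C[...,2]>.05)]; A=np.c_[Q[:,:2],np.ones(len(Q))]; 
s=np.abs(Q[:,2]-np.median(Q[:,2]))<.01; print("foot plane",np.linalg.lstsq(A[s],Q[s,2],rcond=None)[0],np.median(Q[:,2]), cv2.minAreaRect((Q[s][:,:2]*1000).astype(np.float32)))
m=b&(C[...,2]>.012)&(C[...,2]<.025)&(C[...,1]>.05)&(C[...,1]<.35)&(C[...,0]<.68)&(C[...,0]>.42)
print("U",m.sum(),C[m].min(0),C[m].max(0),cv2.minAreaRect((C[m][:,:2]*1000).astype(np.float32)))
cv2.imwrite("pics/g_mask.png",m.astype(np.uint8)*255)
np.save("U_w.npy",C[m])
p=cams.camera("top"); save(p,"g_top.png",(170,140,370,280),4)
p=cams.camera("scene"); save(p,"g_scene.png",(210,180,350,290),5)
```

```text
9.25 [20.11448003 -2.04931253 -3.29203209 88.6411738  -0.206243    7.21062257] [0.47493863 0.17272723 0.14427416] 0.020108929212395047 [-1.05971512 -0.36705501 -7.87165343]
foot plane [-0.02892722 -0.00610447  0.08547574] 0.07054304643722467 ((489.0702819824219, 176.09335327148438), (83.92597198486328, 87.68871307373047), 12.880167961120605)
U 2892 [0.45612536 0.10473404 0.01368506] [0.61277639 0.26926129 0.02044   ] ((534.4779663085938, 186.79150390625), (130.9988250732422, 140.9259033203125), 12.69507122039795)
```

View pics/g_wrist.png

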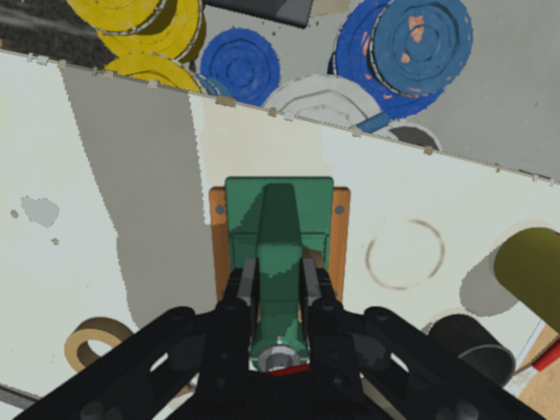

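View pics/g_scene.png

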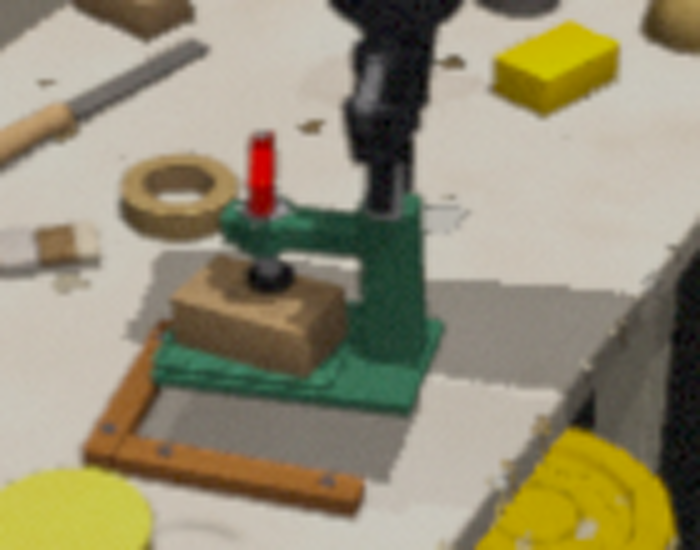

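Run:
```python
from h import *
th=np.radians(12.9); R2=np.array([[np.cos(th),np.sin(th)],[-np.sin(th),np.cos(th)]]); h=np.array([.5371,.1872])
U=np.load("U_w.npy"); q=(U[:,:2]-h)@R2.T*1000
s=q[:,0]<0
for sg in (1,-1):
    t=q[s&(q[:,1]*sg>0)]; print("batten",sg,len(t),np.percentile(t[:,1],[1,50,99]),np.percentile(t[:,0],[0.5,1,5]))
    # slope of centre
    print(np.polyfit(t[:,0],t[:,1],1))
p=cams.camera("wrist");C=cloud(p); g,r,b=masks(p)
Q=C[g&(C[...,2]<.076)&(C[...,2]>.055)]; q=(Q[:,:2]-h)@R2.T*1000
print("foot x",np.percentile(q[:,0],[.5,1,5]),"y",np.percentile(q[:,1],[.5,1,50,99,99.5]))
print("TCP",(get_obs()["ee_pos"][:2]-h)@R2.T*1000)
```

```text
batten 1 927 [53.85460784 62.16659894 70.37956988] [-67.66275799 -67.3825205  -65.67786532]
[-1.14536955e-03  6.20423189e+01]
batten -1 847 [-69.90949179 -62.36609029 -54.653892  ] [-67.61578065 -67.53569991 -65.47443335]
[ 3.46181505e-03 -6.21800866e+01]
foot x [-90.91448577 -90.82219177 -89.6508068 ] y [-43.47958927 -43.03830427 -14.07951145  42.50325198  42.86698273]
TCP [-63.69965025  -0.43622464]
```

>>> apply_moves(
  rows=[
    [[5,0.2,1,0,-0.01,0,0],[12,0.2,2,0,-0.02,0,0],[20,0.2,3.5,0,-0.028,0,0],[28,0.2,3.5,0,-0.028,0,0],[36,0.2,3.5,0,-0.028,0,0],[42,0.2,3.5,0,-0.028,0,0],[47,0.2,3.5,0,-0.028,0,0],[51,0.2,3.5,0,-0.028,0,0],[53,0.2,3.5,0,-0.028,0,0],[53,0.2,3.5,0,-0.028,0,0],[53,0.2,3.5,0,-0.028,0,0]],
  ],
  newtons=80,
)

```text
time: 10.55
ee_pos: [0.4788, 0.1735, 0.0916]
tcp_rot: [-5.5, 88.2, 7.4]
wrist_force: [-0.4, -1.0, -7.0]
opening: 0.0201
```

```bash
cat >> h.py <<'E'
th=np.radians(12.9); R2=np.array([[np.cos(th),np.sin(th)],[-np.sin(th),np.cos(th)]]); hm=np.array([.5371,.1872])
def rel(zlo,zhi,name=None):
    o=get_obs(); print(o["time"],o["ee_pos"],o["opening"],o["wrist_force"],o["q"][5])
    p=cams.camera("wrist");C=cloud(p); g,r,b=masks(p)
    if name: save(p,name)
    Q=C[g&(C[...,2]<zhi)&(C[...,2]>zlo)]; q=(Q[:,:2]-hm)@R2.T*1000
    print("foot x",np.percentile(q[:,0],[.5,1,5]),"y",np.percentile(q[:,1],[.5,1,50,99,99.5]))
    A=np.c_[q,np.ones(len(Q))]; print("plane",np.linalg.lstsq(A,Q[:,2]*1000,rcond=None)[0])
    U=C[b&(C[...,2]>.012)&(C[...,2]<.025)]; q=(U[:,:2]-hm)@R2.T*1000
    for sg in (1,-1):
        t=q[(q[:,0]<0)&(q[:,0]>-75)&(q[:,1]*sg>45)&(q[:,1]*sg<80)]
        if len(t): print("batten",sg,len(t),np.percentile(t[:,1],[1,50,99]),np.percentile(t[:,0],[.5,1,5]))
    return p
E
python3 - <<'E'
from h import *
rel(.012,.026,"h_wrist.png")
p=cams.camera("scene"); save(p,"h_scene.png",(210,180,350,290),5)
E
```

```text
10.55 [0.47878099 0.17347659 0.0916152 ] 0.020133062663355586 [-0.41895771 -1.04736204 -7.04159563] 7.286569661315531
foot x [-85.41011362 -85.31458866 -84.44475342] y [-43.07504486 -42.66116106 -10.58478133  42.81801455  43.1329051 ]
plane [1.34028073e-03 2.24087867e-03 1.79989243e+01]
batten 1 1652 [50.02072046 59.52768009 70.28712204] [-67.70972467 -67.58115119 -65.93058154]
batten -1 1621 [-70.08412445 -59.42114327 -50.11847519] [-67.74472705 -67.64131377 -66.01713876]
```

View pics/h_scene.png

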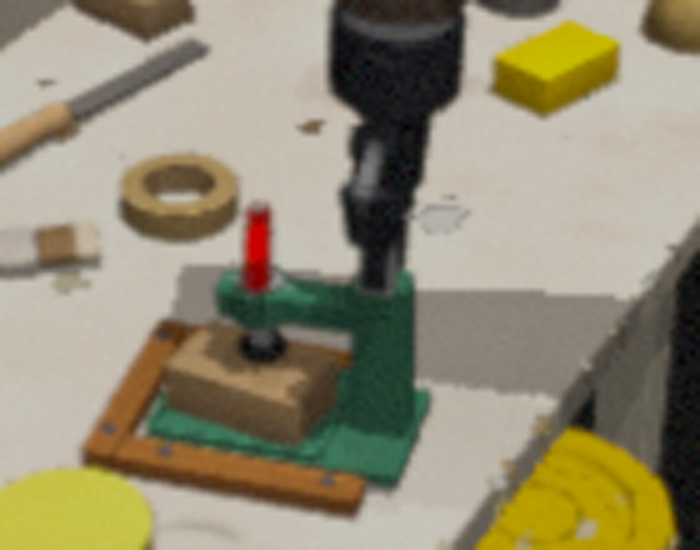

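View pics/h_wrist.png

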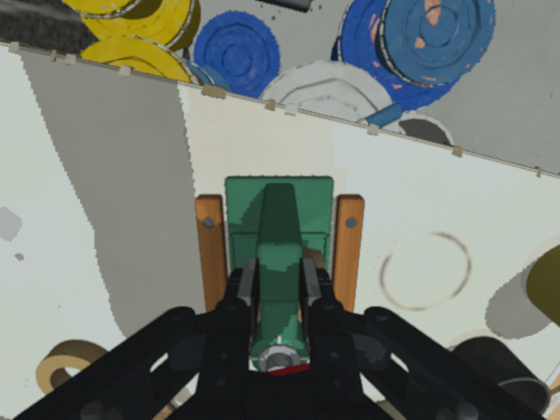

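>>> apply_moves(
  rows=[
    [[2,0,0,0,0,0,0],[4,0,0,0,0,0,0],[5,0,0,0,0,0,0],[5.7,0,0,0,0,0,0],[6,0,0,0,0,0,0],[6,0,0,0,0,0,0],[6,0,0,0,0,0,0]],
  ],
  newtons=80,
)

```text
time: 11.35
ee_pos: [0.479, 0.1735, 0.0858]
tcp_rot: [-5.4, 88.2, 7.4]
wrist_force: [-1.3, -0.5, -5.2]
opening: 0.0198
```

Run:
```python
from h import *
rel(.006,.02)
```

```text
11.35 [0.47904036 0.17352521 0.08580378] 0.019758212161065977 [-1.33389765 -0.53789212 -5.17791493] 7.282357664858884
foot x [-81.17597784 -81.03871805 -79.96174227] y [-42.66769413 -42.33641602  -3.96928707  43.02981892  43.3703462 ]
plane [3.58804686e-02 3.94632036e-03 1.43891781e+01]
batten 1 1718 [50.04436855 59.53398043 70.27284349] [-67.70303612 -67.55128565 -66.26885849]
batten -1 1679 [-70.06068381 -59.46801111 -50.10451754] [-67.71103983 -67.64264407 -66.17745967]
```

Run:
```python
from h import *
p=cams.camera("wrist");C=cloud(p); g,r,b=masks(p)
Q=C[g]; q=np.c_[(Q[:,:2]-hm)@R2.T*1000,Q[:,2]*1000]
for a in range(-85,-20,8):
    s=(q[:,0]>a)&(q[:,0]<a+8)&(q[:,2]<40)&(np.abs(q[:,1])>20)
    if s.sum(): print(a,s.sum(),np.percentile(q[s,2],[5,25,50,75,95]).round(1))
p=cams.camera("scene"); save(p,"i_scene.png",(210,180,350,290),5)
```

```text
-85 339 [ 8.7 10.3 11.2 12.  12.9]
-77 534 [11.1 11.7 12.1 12.5 13.2]
-69 508 [11.  11.7 12.  12.5 13.2]
-61 498 [11.2 11.7 12.1 12.6 13.2]
-53 469 [11.  11.7 12.1 12.5 13.1]
-45 460 [11.1 11.7 12.1 12.5 13.1]
-37 540 [11.1 12.  15.3 17.5 18.5]
-29 359 [11.1 11.8 12.3 13.  18.2]
-21 322 [11.2 11.8 12.2 12.9 18.3]
```

View pics/i_scene.png

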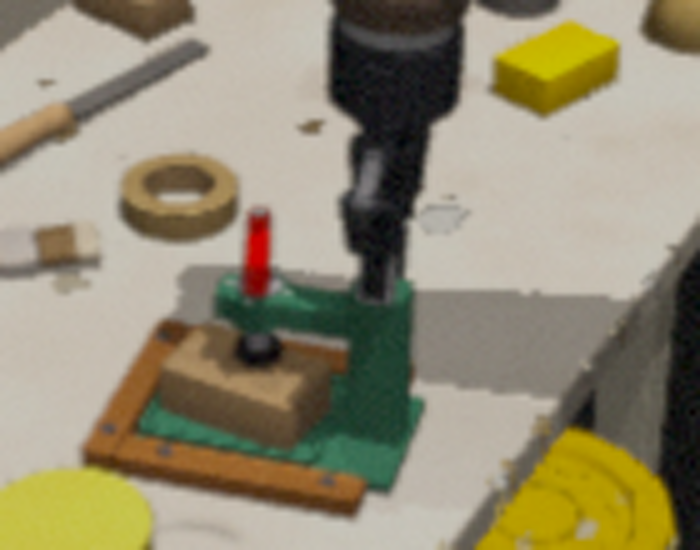

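>>> apply_moves(
  rows=[
    [[0,0,0,0,0,0,0.35],[0,0,0,0,0,0,0.5],[0,0,0,0,0,0,0.7],[0,0,0,0,0,0,0.7],[0,0,0,0,0,0,0.7],[-10,0,0,0,0,0,0.7],[-30,0,0,0,0.01,0,0.7],[-60,0,0,0,0.028,0,0.7],[-100,0,0,0,0.028,0,0.7],[-140,0,0,0,0.028,0,0.7],[-160,0,0,0,0.028,0,0.7],[-160,0,0,0,0.028,0,0.7]],
  ],
)

```text
time: 12.7
ee_pos: [0.475, 0.1732, 0.2497]
tcp_rot: [-14.4, 89.5, -1.6]
wrist_force: [0.4, 0.6, 0.3]
opening: 0.0597
```

Run:
```python
from h import *
p=rel(.009,.0145,"j_wrist.png"); clampfit(p)
# knob direction: white dot
C=cloud(p); g,r,b=masks(p)
hsv=cv2.cvtColor(p["pixels"],cv2.COLOR_RGB2HSV)
w=(hsv[...,1]<80)&(hsv[...,2]>140)&(C[...,2]>.132)&(C[...,2]<.15)
print("dot",w.sum(),C[w].mean(0) if w.sum() else None)
```

```text
12.7 [0.47495627 0.17321534 0.24972707] 0.05973432829624195 [0.42889132 0.56435228 0.3095258 ] 7.2899089139221385
foot x [-80.00524377 -79.94704502 -78.52609899] y [-42.17199029 -41.86583775 -19.61754967  42.85114595  43.18312293]
plane [-1.20264418e-04  2.90639895e-04  1.20322358e+01]
batten 1 677 [50.47355303 59.95064246 70.053053  ] [-67.29794932 -67.25705212 -65.14393326]
batten -1 674 [-69.76153675 -59.35461392 -50.27300883] [-67.44744615 -67.36272625 -65.16716576]
foot 2653 [530.9 186.7 148.7  86.6  13.4] 0.0122
arm 787 [503.6 176.7  88.9  34.3  17.2] 0.1039
post 772 [476.6 173.4  35.2  23.7  13.1] 0.1197
knob 862 [548.4 190.3  14.2  61.2  28.7] 0.1409
dot 49 [0.56167735 0.17183905 0.14238222]
```

View pics/j_wrist.png

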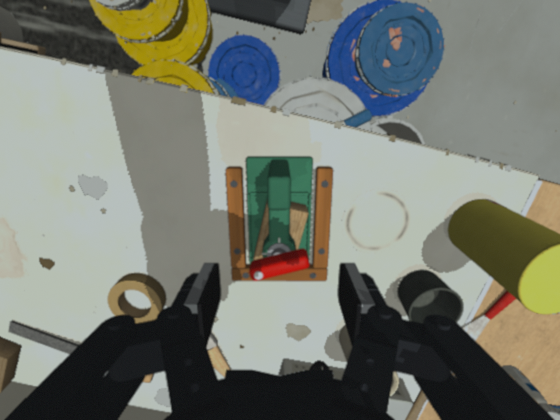

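Run:
```python
from h import *
print(move([.549,.1904,.20],-151.3))
```

```text
(array([48. ,  0.4, 76. ]), array([-1.8471,  0.002 ,  0.0078]), np.float64(105.83269580212789))
```

>>> apply_moves(
  rows=[
    [[0,0,10,-0.14,0,0,0.7],[0,0,25,-0.28,0,0,0.7],[0,0,40,-0.42,0,0,0.7],[0,0,55,-0.56,0,0,0.7],[0,0,70,-0.7,0,0,0.7],[0,0,76,-0.84,0,0,0.7],[0,0,76,-0.98,0,0,0.7],[0,0,76,-1.12,0,0,0.7],[0,0,76,-1.26,0,0,0.7],[10,0,76,-1.4,0,0,0.7],[20,0,76,-1.54,0,0,0.7],[30,0,76,-1.68,0,0,0.7],[40,0,76,-1.82,0,0,0.7],[48,0,76,-1.847,0,0,0.7],[48,0,76,-1.847,0,0,0.7],[48,0,76,-1.847,0,0,0.7]],
  ],
)

```text
time: 14.35
ee_pos: [0.5489, 0.1899, 0.1998]
tcp_rot: [-130.3, 89.6, -11.8]
wrist_force: [0.2, 0.3, 1.3]
opening: 0.0595
```

Run:
```python
from h import *
o=get_obs(); print(o["time"],o["ee_pos"],o["opening"],o["q"])
p=cams.camera("wrist"); save(p,"k_wrist.png"); clampfit(p)
print(project(p,[o["ee_pos"],[.549,.1904,.142]]))
p=cams.camera("top"); clampfit(p); p=cams.camera("scene"); clampfit(p)
print(move([.549,.1904,.117],-151.3))
```

```text
14.35 [0.54885932 0.18989549 0.1998227 ] 0.059497172422684964 [ 19.18773326   8.93159287  14.38126545  95.13468453  -0.18930135
 -99.3288237 ]
foot 3341 [535.6 186.6 156.3  87.8  12.9] 0.0124
arm 1717 [520.6 180.1 113.4  33.8  17. ] 0.1038
post 931 [478.7 172.9  34.1  21.8  12.5] 0.1199
knob 1168 [550.9 189.1  14.8  60.9  27.7] 0.1415
[[278.53704478 246.74080945]
 [278.49486835 216.1846144 ]]
foot 352 [542.7 163.1 156.4  40.5  13.9] 0.0127
arm 68 [538.7 180.   77.9  19.   14.2] 0.1044
post 20 [484.5 163.7  31.1   6.3  26.8] 0.1199
knob 41 [560.1 176.   16.8  27.7  29.4] 0.1405
foot 262 [534.5 187.5 156.5  91.5  11.4] 0.0142
arm 180 [514.7 186.1 112.4  30.8  17.3] 0.1033
post 66 [477.1 178.1  35.7  23.4  20.1] 0.12
knob 58 [546.5 197.6  11.5  49.5  29.8] 0.142
(array([83.5,  0.5,  0.8]), array([-0.0017, -0.0044,  0.0062]), np.float64(0.4455945170112406))
```

View pics/k_wrist.png

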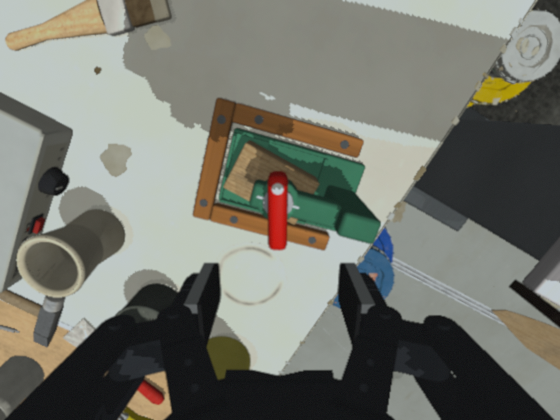

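>>> apply_moves(
  rows=[
    [[30,0.2,0,0,-0.004,0.006,0.7],[60,0.2,0,0,-0.004,0.006,0.7],[78,0.2,0,0,-0.004,0.006,0.7],[83,0.2,0,0,-0.004,0.006,0.7],[83,0.2,0,0,-0.004,0.006,0.7],[83,0.2,0,0,-0.004,0.006,0.5],[83,0.2,0,0,-0.004,0.006,0.3],[83,0.2,0,0,-0.004,0.006,0.1],[83,0.2,0,0,-0.004,0.006,0],[83,0.2,0,0,-0.004,0.006,0],[83,0.2,0,0,-0.004,0.006,0],[83,0.2,0,0,-0.004,0.006,0]],
  ],
  newtons=35,
)

```text
time: 15.7
ee_pos: [0.5497, 0.1899, 0.1175]
tcp_rot: [-149.9, 90.0, -31.3]
wrist_force: [-0.2, 0.2, -0.5]
opening: 0.0
```

Run:
```python
from h import *
o=get_obs(); print(o["time"],o["ee_pos"],o["opening"],o["q"],o["wrist_force"],o["torque"])
p=cams.camera("wrist"); save(p,"l_wrist.png"); clampfit(p)
p=cams.camera("scene"); save(p,"l_scene.png",(210,170,350,290),5); clampfit(p)
```

```text
15.7 [0.54965556 0.1898797  0.1175476 ] 3.312763861599156e-05 [ 1.90669213e+01  8.39938764e+00  4.67825833e+00  8.62646303e+01
 -1.71812549e-02 -9.95391050e+01] [-0.1793171   0.15342019 -0.51104128] [-0.04677356  0.00997961 -0.02621171]
foot 5309 [535.7 186.7 156.1  88.6  12.9] 0.0124
arm 3215 [521.  179.2 114.7  33.1  18.4] 0.1039
post 1838 [478.5 172.9  35.1  23.2  11.2] 0.1197
knob 1153 [558.  176.3  14.9  32.3  28.3] 0.1411
foot 260 [535.  187.5 156.7  89.1  12.5] 0.0139
arm 193 [513.5 186.5 111.5  31.4  19. ] 0.1029
post 64 [475.9 175.8  33.8  24.2   9.2] 0.1201
knob 45 [542.2 205.   11.5  39.4  29.8] 0.1425
```

View pics/l_scene.png

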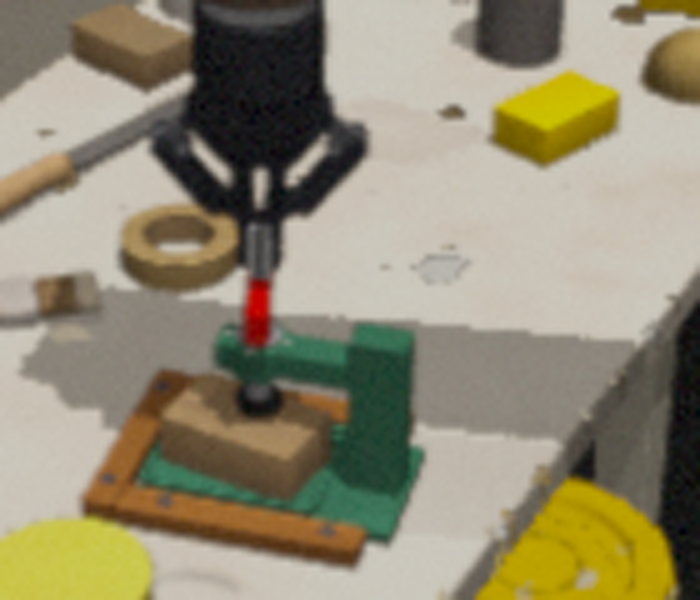

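View pics/l_wrist.png

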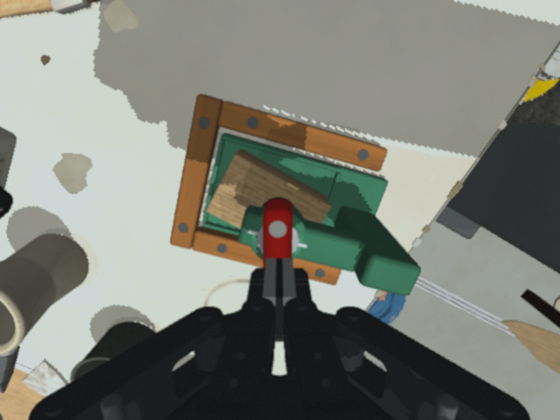

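Run:
```python
from h import *
p=cams.camera("wrist"); save(p,"m_wrist.png",(210,180,350,300),5)
C=cloud(p)
for v in range(200,300,8): print(v,[tuple((C[v,u]*1000).round().astype(int)) if np.isfinite(C[v,u,0]) else None for u in (262,270,278,286,294)])
p=cams.camera("scene"); save(p,"m_scene.png",(235,190,315,260),9)
p=cams.camera("top"); save(p,"m_top.png",(180,150,280,270),6)
```

```text
200 [(np.int64(566), np.int64(188), np.int64(47)), (np.int64(569), np.int64(165), np.int64(122)), (np.int64(565), np.int64(162), np.int64(123)), (np.int64(551), np.int64(176), np.int64(60)), (np.int64(543), np.int64(176), np.int64(48))]
208 [(np.int64(567), np.int64(181), np.int64(92)), (np.int64(569), np.int64(164), np.int64(137)), (np.int64(565), np.int64(162), np.int64(138)), (np.int64(561), np.int64(161), np.int64(136)), (np.int64(548), np.int64(171), np.int64(88))]
216 [(np.int64(570), np.int64(170), np.int64(137)), (np.int64(567), np.int64(167), np.int64(141)), (np.int64(563), np.int64(165), np.int64(141)), (np.int64(560), np.int64(163), np.int64(141)), (np.int64(548), np.int64(172), np.int64(103))]
224 [(np.int64(568), np.int64(174), np.int64(137)), (np.int64(565), np.int64(170), np.int64(143)), (np.int64(562), np.int64(168), np.int64(142)), (np.int64(558), np.int64(167), np.int64(141)), (np.int64(545), np.int64(177), np.int64(103))]
232 [(np.int64(566), np.int64(178), np.int64(138)), (np.int64(563), np.int64(174), np.int64(143)), (np.int64(560), np.int64(172), np.int64(143)),
[... 1271 characters left out ...]
181), np.int64(159))]
280 [(np.int64(559), np.int64(188), np.int64(166)), (np.int64(558), np.int64(183), np.int64(173)), (np.int64(555), np.int64(181), np.int64(174)), (np.int64(552), np.int64(179), np.int64(173)), (np.int64(546), np.int64(181), np.int64(166))]
288 [(np.int64(559), np.int64(188), np.int64(174)), (np.int64(558), np.int64(182), np.int64(180)), None, (np.int64(552), np.int64(179), np.int64(180)), (np.int64(549), np.int64(177), np.int64(180))]
296 [(np.int64(561), np.int64(183), np.int64(187)), (np.int64(558), np.int64(182), np.int64(187)), (np.int64(555), np.int64(181), np.int64(186)), (np.int64(552), np.int64(179), np.int64(186)), (np.int64(549), np.int64(177), np.int64(186))]
```

View pics/m_wrist.png

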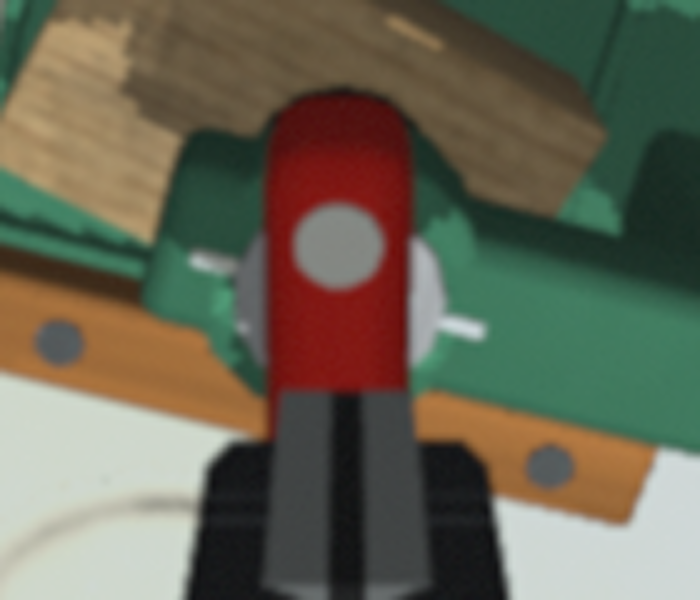

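View pics/m_scene.png

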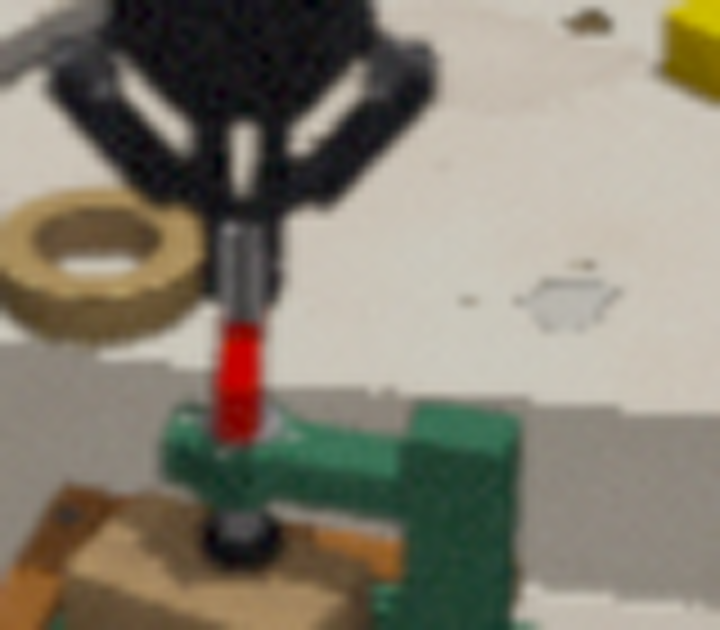

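Run:
```python
from h import *
o=get_obs(); t=o["ee_pos"]
for n in ("scene","wrist"):
    p=cams.camera(n); C=cloud(p); im=p["pixels"].astype(int)
    sat=im.max(2)-im.min(2)
    d=np.hypot(C[...,0]-t[0],C[...,1]-t[1])
    m=(d<.016)&(C[...,2]>.10)&(C[...,2]<.21)&(sat<40)
    z=C[m][:,2]; print(n,m.sum(),np.histogram(z,np.arange(.10,.215,.005)))
    r=(d<.035)&(C[...,2]>.11)&(C[...,2]<.2)&(sat>=90); print("red",r.sum(),np.histogram(C[r][:,2],np.arange(.10,.175,.005)))
    print("grip", cams.find_in("knob_grip",p))
    if n=="scene":
        print(project(p,[t,t+[0,0,.033],t+[0,0,.019]]))
        for v in range(212,240,2): print(v,[tuple(int(x) for x in (C[v,u]*1000)) for u in (259,261,263,265)],im[v,261])
```

```text
scene 151 (array([ 4, 15,  4,  1,  0,  0,  0,  0,  0,  0,  3,  9, 15, 14, 13, 10, 11,
       14,  8, 13,  7, 10]), array([0.1  , 0.105, 0.11 , 0.115, 0.12 , 0.125, 0.13 , 0.135, 0.14 ,
       0.145, 0.15 , 0.155, 0.16 , 0.165, 0.17 , 0.175, 0.18 , 0.185,
       0.19 , 0.195, 0.2  , 0.205, 0.21 ]))
red 52 (array([ 0,  0,  0,  0,  2,  5,  4, 10, 27,  4,  0,  0,  0,  0]), array([0.1  , 0.105, 0.11 , 0.115, 0.12 , 0.125, 0.13 , 0.135, 0.14 ,
       0.145, 0.15 , 0.155, 0.16 , 0.165, 0.17 ]))
grip []
[[261.44052501 233.70468585]
 [261.37744217 224.21855562]
 [261.40431702 228.27231576]]
212 [(547, 206, 200), (551, 189, 191), (537, 200, 200), (534, 195, 199)] [37 36 40]
214 [(550, 201, 191), (548, 192, 187), (540, 196, 191), (534, 195, 192)] [43 45 45]Traceback (most recent call last):
  File "<stdin>", line 13, in <module>
  File "<stdin>", line 13, in <genexpr>
ValueError: cannot convert float NaN to integer
```

Opening reads 0. The wrist and scene depths both put the real fingertips at z ≈ 0.152, above the knob top at 0.142, while the reported TCP z is 0.1175. So the jaws closed over the bar without touching it, and the true tips sit about 34 mm behind the reported TCP. I'll open and go deeper in stages, checking force and depth as I go.

>>> apply_moves(
  rows=[
    [[-10,0,0,0,0,0,0.3],[-10,0,0,0,0,0,0.6],[-10,0,0,0,0,0,0.7],[-10,0,0,0,0,0,0.7],[0,0,0,0,0,0,0.7],[6,0,0,0,0,0,0.7],[12,0,0,0,0,0,0.7],[12,0,0,0,0,0,0.7]],
  ],
  newtons=35,
)

```text
time: 16.85
ee_pos: [0.549, 0.1896, 0.104]
tcp_rot: [91.3, 89.9, -150.1]
wrist_force: [0.2, -0.4, -0.3]
opening: 0.0599
```

Run:
```python
from h import *
o=get_obs(); t=o["ee_pos"]; print(o["time"],t,o["opening"],o["wrist_force"])
_,R=tool()
p=cams.camera("wrist"); save(p,"n_wrist.png"); C=cloud(p); im=p["pixels"].astype(int); sat=im.max(2)-im.min(2)
q=R.inv().apply(C.reshape(-1,3)-t).reshape(C.shape)*1000
for sg in (1,-1):
    m=(q[...,1]*sg>15)&(q[...,1]*sg<60)&(np.abs(q[...,2])<16)&(q[...,0]<0)&(q[...,0]>-90)&(sat<45)
    print(sg,m.sum(),np.histogram(q[m][:,0],np.arange(-90,5,5)))
p=cams.camera("scene"); save(p,"n_scene.png",(235,190,315,260),9)
```

```text
16.85 [0.54902386 0.18962869 0.1040378 ] 0.059923554700364194 [ 0.23036698 -0.37683917 -0.3061505 ]
1 4827 (array([1474,  652,  234,  453,  328,  327,  294,  262,  233,  170,   54,
          0,    0,    0,    9,  114,   80,  143]), array([-90, -85, -80, -75, -70, -65, -60, -55, -50, -45, -40, -35, -30,
       -25, -20, -15, -10,  -5,   0]))
-1 4703 (array([1517,  656,  246,  439,  343,  325,  296,  264,  233,  171,   64,
          0,    0,    0,    0,    0,    0,  149]), array([-90, -85, -80, -75, -70, -65, -60, -55, -50, -45, -40, -35, -30,
       -25, -20, -15, -10,  -5,   0]))
```

View pics/n_wrist.png

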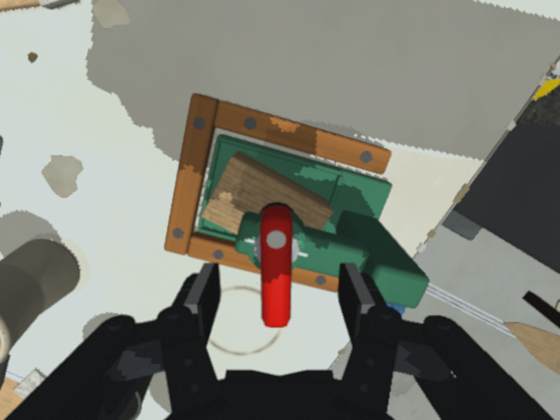

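View pics/n_scene.png

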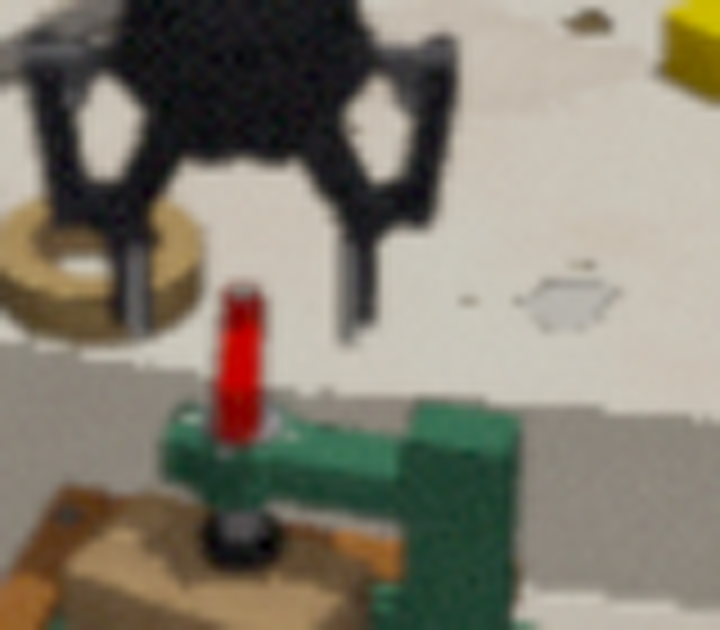

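>>> apply_moves(
  rows=[
    [[8,-0.5,0,0,0,0,0.7],[14,-0.5,0,0,0,0,0.7],[18,-0.5,0,0,0,0,0.7],[18,-0.5,0,0,0,0,0.7],[18,-0.5,0,0,0,0,0.5],[18,-0.5,0,0,0,0,0.3],[18,-0.5,0,0,0,0,0.15],[18,-0.5,0,0,0,0,0],[18,-0.5,0,0,0,0,0],[18,-0.5,0,0,0,0,0],[18,-0.5,0,0,0,0,0]],
  ],
  newtons=35,
)

```text
time: 18.05
ee_pos: [0.5503, 0.1902, 0.0877]
tcp_rot: [-119.7, 89.9, -1.1]
wrist_force: [2.7, 2.3, 1.9]
opening: 0.0154
```

Run:
```python
from h import *
o=get_obs(); print(o["time"],o["ee_pos"],o["opening"],o["q"],o["wrist_force"],o["torque"])
p=cams.camera("wrist"); save(p,"o_wrist.png"); clampfit(p)
p=cams.camera("scene"); save(p,"o_scene.png",(215,190,325,270),7); clampfit(p)
```

```text
18.05 [0.55033109 0.19020762 0.08766198] 0.015398804757938365 [ 1.90758461e+01  8.56385027e+00  1.56832874e+00  8.29569502e+01
 -1.74426973e-02 -9.95313602e+01] [2.70258006 2.28103829 1.90776702] [ 0.27962055 -0.50370817 -0.09347882]
foot 6525 [535.6 186.5 156.4  88.7  12.8] 0.0124
arm 3992 [520.4 179.3 113.9  29.   12.5] 0.1037
post 2344 [514.6 179.5 109.4  23.1  10.8] 0.1197
knob 3641 [550.8 189.3  15.9  62.6  28.5] 0.1413
foot 249 [534.9 186.8 156.2  90.4  12.5] 0.0139
arm 184 [514.4 186.7 111.7  32.8  21.8] 0.1031
post 61 [475.4 179.   31.8  22.6  27. ] 0.1203
knob 65 [546.8 197.   11.8  54.7  30.2] 0.1425
```

View pics/o_scene.png

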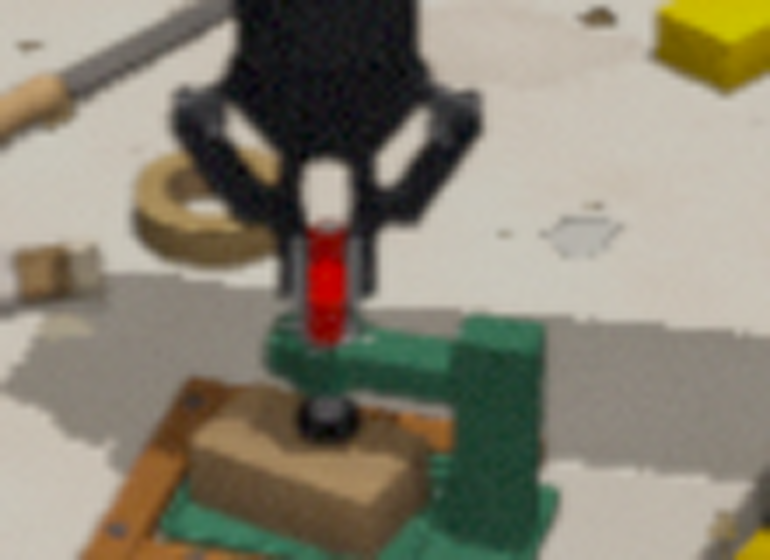

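View pics/o_wrist.png

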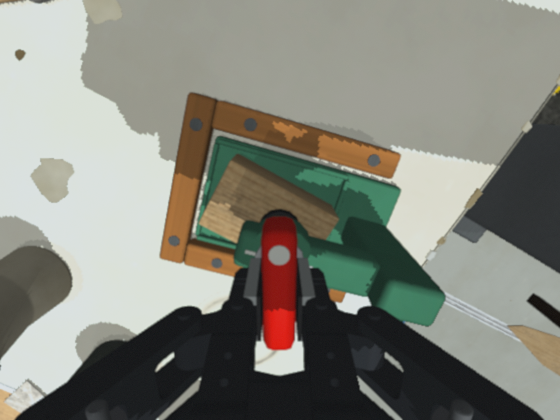

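>>> apply_moves(
  rows=[
    [[0,0,0,0.06,0,0,0],[0,0,0,0.16,0,0,0],[0,0,0,0.28,0,0,0],[0,0,0,0.4,0,0,0],[0,0,0,0.52,0,0,0],[0,0,0,0.64,0,0,0],[0,0,0,0.76,0,0,0],[0,0,0,0.88,0,0,0],[0,0,0,1.0,0,0,0],[0,0,0,1.12,0,0,0],[0,0,0,1.24,0,0,0],[0,0,0,1.36,0,0,0],[0,0,0,1.48,0,0,0],[0,0,0,1.6,0,0,0],[0,0,0,1.72,0,0,0],[0,0,0,1.84,0,0,0],[0,0,0,1.94,0,0,0],[0,0,0,2.0,0,0,0],[0,0,0,2.0,0,0,0],[0,0,0,2.0,0,0,0]],
  ],
  newtons=35,
)

```text
time: 20.15
ee_pos: [0.5505, 0.1901, 0.0877]
tcp_rot: [-4.8, 89.9, -0.7]
wrist_force: [3.7, 0.5, 1.3]
opening: 0.0155
```

Run:
```python
from h import *
o=get_obs(); print(o["time"],o["ee_pos"],o["opening"],o["q"],o["wrist_force"],o["torque"])
p=cams.camera("wrist"); save(p,"p_wrist.png"); clampfit(p)
p=cams.camera("scene"); save(p,"p_scene.png",(215,190,325,270),7); clampfit(p)
```

```text
20.15 [0.55052437 0.19012682 0.08767704] 0.015526093190717613 [ 1.90653633e+01  8.56576659e+00  1.57212183e+00  8.29412166e+01
 -2.34189611e-02  1.49544322e+01] [3.73279937 0.45945124 1.32302931] [ 0.03721909 -0.8416502  -0.03346342]
foot 7326 [534.7 187.3 157.3  87.8  13. ] 0.0122
arm 3034 [508.3 185.9  93.8  37.1   6. ] 0.1038
post 4104 [503.2 182.5  91.8  26.5  19.1] 0.1197
knob 3633 [548.1 190.2  61.4  15.9   3.9] 0.1413
foot 264 [533.6 187.1 158.   90.1  10.7] 0.0141
arm 187 [514.  186.4 112.2  32.2  19.1] 0.1026
post 60 [473.5 179.   35.4  22.7  32.3] 0.1205
knob 58 [546.7 197.5  52.7  25.6  28.9] 0.1389
```

View pics/p_scene.png

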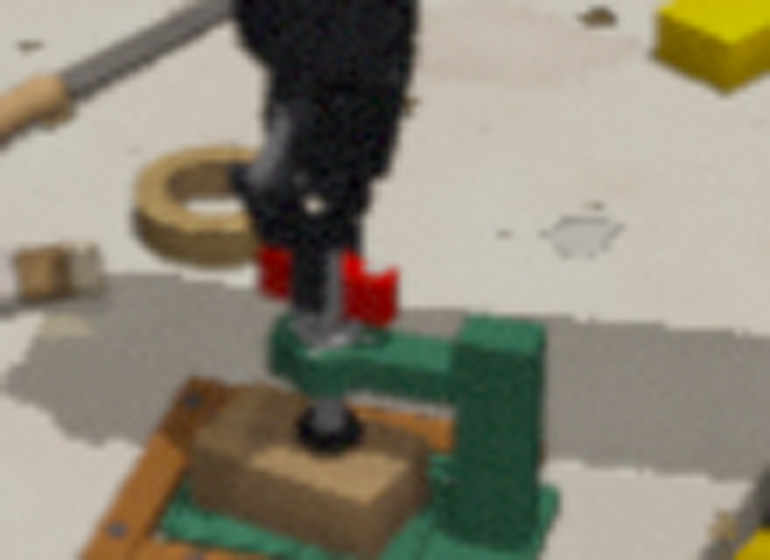

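View pics/p_wrist.png

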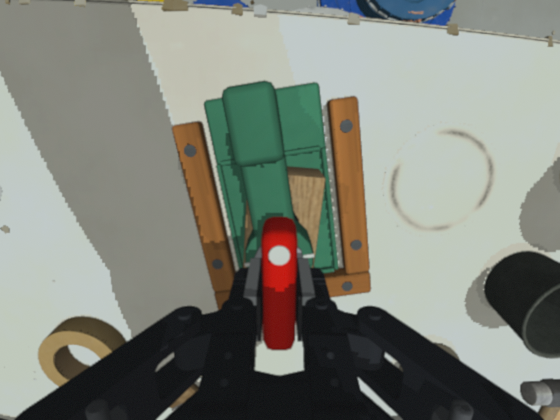

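>>> apply_moves(
  rows=[
    [[0,0,0,0.06,0,0,0],[0,0,0,0.16,0,0,0],[0,0,0,0.28,0,0,0],[0,0,0,0.4,0,0,0],[0,0,0,0.52,0,0,0],[0,0,0,0.64,0,0,0],[0,0,0,0.76,0,0,0],[0,0,0,0.88,0,0,0],[0,0,0,1.0,0,0,0],[0,0,0,1.1,0,0,0],[0,0,0,1.2,0,0,0],[0,0,0,1.2,0,0,0]],
  ],
  newtons=35,
)

```text
time: 21.45
ee_pos: [0.5504, 0.1897, 0.0877]
tcp_rot: [23.1, 89.9, -41.6]
wrist_force: [2.4, -2.3, 1.5]
opening: 0.0154
```

Run:
```python
from h import *
o=get_obs(); print(o["time"],o["ee_pos"],o["opening"],o["q"],o["wrist_force"],o["torque"])
p=cams.camera("wrist"); clampfit(p)
p=cams.camera("scene"); save(p,"q_scene.png",(215,190,325,270),7)
```

```text
21.45 [0.55037128 0.18974316 0.08768484] 0.015352820269063759 [ 1.90570333e+01  8.56045294e+00  1.56703148e+00  8.29702543e+01
 -6.47401371e-02  8.37653461e+01] [ 2.35389296 -2.30249715  1.53498389] [-0.52892286 -0.57935968 -0.06739892]
foot 6587 [534.2 188.1 156.4  87.6  12.8] 0.0122
arm 4359 [517.5 185.9 113.   26.8  16.6] 0.1037
post 2912 [497.  179.2  75.1  23.1  12.1] 0.1196
knob 3645 [548.8 192.   15.9  61.2  25.4] 0.1412
```

View pics/q_scene.png

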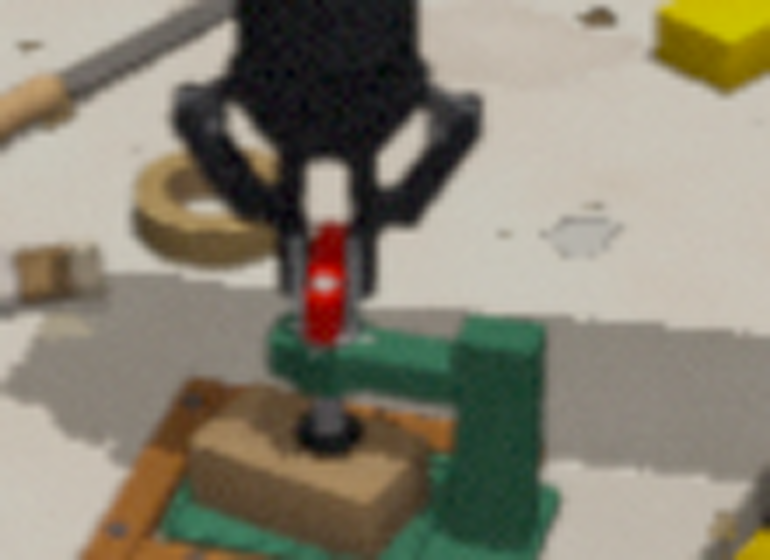

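>>> apply_moves(
  rows=[
    [[0,0,0,0.06,0,0,0],[0,0,0,0.16,0,0,0],[0,0,0,0.28,0,0,0],[0,0,0,0.4,0,0,0],[0,0,0,0.52,0,0,0],[0,0,0,0.64,0,0,0],[0,0,0,0.76,0,0,0],[0,0,0,0.88,0,0,0],[0,0,0,1.0,0,0,0],[0,0,0,1.1,0,0,0],[0,0,0,1.17,0,0,0],[0,0,0,1.2,0,0,0],[0,0,0,1.2,0,0,0],[0,0,0,1.2,0,0,0],[0,0,0,1.2,0,0,0]],
  ],
  newtons=35,
)

```text
time: 23.05
ee_pos: [0.55, 0.1897, 0.0876]
tcp_rot: [51.7, 89.9, -81.5]
wrist_force: [-1.1, -2.8, 3.1]
opening: 0.015
```

Run:
```python
from h import *
o=get_obs(); print(o["time"],o["ee_pos"],o["opening"],o["q"],o["wrist_force"],o["torque"])
p=cams.camera("wrist"); clampfit(p)
```

```text
23.05 [0.549963   0.18965364 0.08759341] 0.014956392375249622 [ 1.90601196e+01  8.55682986e+00  1.55289627e+00  8.30075123e+01
 -6.15937325e-02  1.52191804e+02] [-1.10832678 -2.81110747  3.07369874] [-0.69560965  0.14659483  0.10460302]
foot 5692 [535.5 187.9 157.1  86.7  12.8] 0.0123
arm 997 [536.6 197.3  32.5  81.3  78. ] 0.1032
post 27 [463.8 170.1   7.5   2.6  31.4] 0.1198
knob 3657 [550.3 191.1  62.9  15.9  46.7] 0.1412
```

>>> apply_moves(
  rows=[
    [[0,0,0,0,0,0,0.3],[0,0,0,0,0,0,0.5],[0,0,0,0,0,0,0.7],[0,0,0,0,0,0,0.7],[0,0,0,0,0,0,0.7],[-15,0,0,0,0,0,0.7],[-40,0,0,0,0,0,0.7],[-75,0,0,0,0,0,0.7],[-110,0,0,0,0,0,0.7],[-130,0,0,0,0,0,0.7],[-130,0,0,0,0,0,0.7],[-130,0,0,0,0,0,0.7]],
  ],
)

```text
time: 24.3
ee_pos: [0.5502, 0.1899, 0.2183]
tcp_rot: [108.5, 89.9, -24.7]
wrist_force: [-0.1, -0.4, -0.7]
opening: 0.0596
```

Run:
```python
from h import *
o=get_obs(); print(o["time"],o["ee_pos"],o["opening"],o["wrist_force"])
p=cams.camera("wrist"); save(p,"r_wrist.png"); clampfit(p); rel(.009,.0145)
p=cams.camera("scene"); save(p,"r_scene.png",(200,160,340,280),5); clampfit(p)
print(cams.find_in("wood_block",p))
```

```text
24.3 [0.55022103 0.18988148 0.21831854] 0.059551114083687726 [-0.06180154 -0.35307485 -0.70470543]
foot 2920 [535.7 187.8 156.3  86.4  12.8] 0.0125
arm 1220 [523.3 181.7 106.4  38.4  17.8] 0.1038
post 739 [476.9 175.1  35.1  22.4  12. ] 0.1198
knob 1014 [550.  191.2  62.2  15.   47.2] 0.1415
24.35 [0.54984508 0.18977176 0.2173294 ] 0.059662208738344914 [-0.39002659 -0.64383212 -0.97169068] 152.22269718693934
foot x [-78.30933319 -77.86493352 -74.32135962] y [-40.55071099 -39.71896064  27.68506491  43.14071468  43.54925122]
plane [-1.03461822e-03  2.51934687e-04  1.20686225e+01]
batten 1 771 [51.26572876 60.92181474 70.67608122] [-64.38967981 -64.27090061 -61.46886757]
batten -1 668 [-69.08623387 -58.92644843 -49.36037985] [-64.45204434 -64.06705203 -61.09371918]
foot 267 [533.5 187.2 157.2  89.1  12.4] 0.0141
arm 189 [513.2 187.7 111.9  26.7  18.8] 0.1033
post 64 [476.  175.9  32.4  23.4  20.7] 0.1206
knob 106 [547.6 193.3  58.6  15.9  46.4] 0.1389
[{'at': [0.5632, -0.2804, 0.0329], 'confidence': 0.81}, {'at': [0.5473, 0.2118, 0.0401], 'confidence': 0.74}]
```

View pics/r_scene.png

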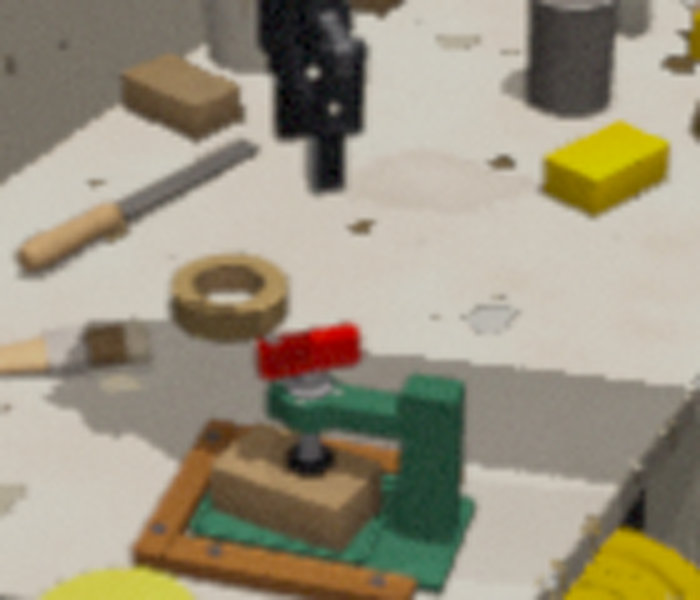

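View pics/r_wrist.png

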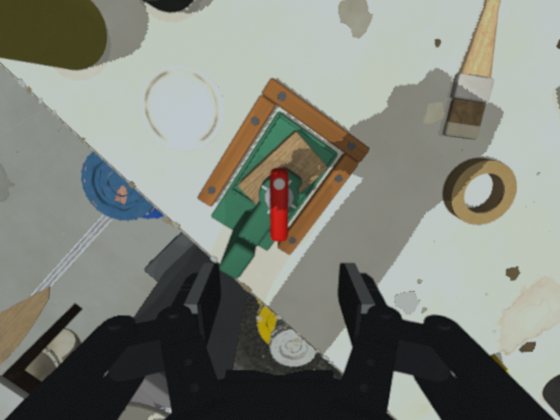

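Run:
```python
from h import *
p=cams.camera("wrist"); C=cloud(p); hsv=cv2.cvtColor(p["pixels"],cv2.COLOR_RGB2HSV)
w=(hsv[...,1]<80)&(hsv[...,2]>110)&(C[...,2]>.132)&(C[...,2]<.15)&(np.hypot(C[...,0]-.55,C[...,1]-.19)<.03)
d=C[w].mean(0); print("dot",w.sum(),d,np.degrees(np.arctan2(d[1]-.191,d[0]-.550)))
print(get_obs()["wrist_force"])
print(bot.job_done())
```

```text
dot 116 [0.56196787 0.20533038 0.141752  ] 50.133388594344
[-0.28769333 -0.76635957 -0.02520737]
the job is handed in; nothing more can be done
None
```

The clamp is in the stop with the block still on its foot, the knob is about a quarter turn past touch, and I handed the job in at about 24 s of the 72 s allowed. No verdict was reported.

- **Carry and placing:** I lifted the clamp by its post and set it in the U. I then let go of it well before the pad was near the block.
- **Clamp position, last check:** The foot lies flat, with its top at 12 mm. It is within about 2 mm of stop_home in x and about 1 mm in y, with yaw within about 0.5° of the stop.
- **Knob, last check:** I turned the knob clockwise by about 4.4 rad in one grasp, from about 1.30 to about 5.69 rad. The bar and white dot stand where that angle puts them. That is about 89–90° past touch, taking touch as 4.12 rad. I assumed the knob's zero has its dot along the clamp's x, which fits the stated start range of 1.0 to 2.6.
- **Block and bystanders:** Pictures after release show the block flat under the pad. The tin and the tape roll show no shift; I did not measure the bystanders' positions.
- **Not measured:** The pad force could not be read. It rests on the knob angle and on the pad no longer moving down after touch.

**What went wrong:** My first closing on the knob missed, with the opening reading 0. The real fingertips appeared about 34 mm behind the reported TCP in both the wrist and scene depth images. So the post had been held only by the fingertips, near its top, and the clamp's front drooped about 1.6° while carried. I levelled that out before setting it down. I then went about 30 mm deeper for the knob, where the opening read 15.4 mm on the 16 mm bar.

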